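# Ignite the arc lamp at the guarded locking toggle

## Task

Switch on the microscope's arc lamp: on the control desk with the tall guard, lift the guard fully open, pull the locking toggle's handle out and throw it from the front position fully to the back until it drops home, let go, then lower the guard without slamming until it is fully shut. Leave the other desk's guard shut and the things on the bench where they are.

Things in the scene. Friction and masses are not known exactly. Their poses are not given: they have to be found in the camera images.
- igniter: The ignition desk, to be worked on: fixed white sloping control desk, 230 (x) x 150 (y) x 142 mm high; of the two alike desks the one whose grey guard is TALL (86 mm). Origin on the table under its centre; x points from its low front (32 mm high, robot's side) to its high back, z up; turned about z by up to 0.22 rad.
- panel (a point): Point on the ignition desk's 30-degree panel, 98.4 mm above igniter's origin. Its frame is the panel's and is used below: x (called u) up the slope to the back, y (v) to the left, z (n) out of the panel, i.e. leaning 30 degrees from vertical towards the front. The panel spans u -133..87, v -75..75 mm.
- guard (a joint): Opening of the tall guard, rad: 0 shut, 1.7 at its stop. A grey box without floor, 120 (u) x 78 (v) x 86 mm (n 6..92), over u -60..60. Stiff hinge (0.12 N m, about 1 N at the fin): it stays at any angle. Open, it stands leaning towards the front above the lever, which is then reached only by a tool slanting in from the front, about 35 degrees off vertical.
- guard_hinge (a point): Mid-point of the guard's hinge line, at u 60, v 0, n 6 mm; the line runs along v. Opening lifts the guard's front up and then back over it.
- guard_fin (a point): Grip point of the guard's fin, a plate 12 mm thick (v), standing out 42 mm from the middle of the guard's front, 40 mm tall. The point is at mid thickness and height, 26 mm out from the front: u -86, v 0, n 44 mm when shut (146 mm before and 38 mm above the hinge); it turns with the guard. Pinched across v, the fin can turn between the pads.
- lever (a joint): Swing of the toggle under the guard, rad: 0 off, leaning 0.45 rad from n to the front; 0.9 on, leaning 0.45 rad to the back. LOCKING toggle: the handle must be pulled out along the lever 9 mm or more and kept so through the swing, else two steel cheeks block it (after some 0.1 rad). Light friction (0.05 N m), stays where left.
- sleeve (a joint): How far the handle is pulled out along the lever, m: 0 home (locked), 0.013 its stop. A spring draws it in, 2 N at 0 to 8 N at the stop. Let go within about 0.08 rad of either end of the swing it drops home; let go between, it rests on the cheeks.
- lever_pivot (a point): The toggle's pivot, at u -3, v 0, n 10 mm; its axis runs along v.
- lever_grip (a point): Grip point in the middle of the toggle's handle, 54 mm from the pivot when home. The handle is a black block 14 mm thick (v), 22 mm wide, reaching from 30 to 70 mm from the pivot. Pinch it across v, firmly (25 N or more), to pull it; it can turn between the pads.
- shutter: The other desk, to be left alone: fixed, same white case and axes as the ignition desk, but its grey guard is LOW (42 mm) and a small black button stands near its panel's front edge. Origin on the table under its centre.
- shutter_guard (a joint): Opening of the other desk's low guard, rad: 0 shut. Leave it shut.
- eyepiece: loose black eyepiece, stands upright, 48 mm diameter, 62 mm tall; origin under its centre
- slidebox: loose grey slide box, 90 x 75 x 34 mm, lies flat; origin under its centre
- dish: loose closed glass dish, 94 mm diameter, 18 mm tall; origin under its centre
- jar: loose amber jar with black cap, 60 mm diameter, 75 mm tall; origin under its centre
- notebook: loose notebook, 190 x 140 x 12 mm, a marker lies on it; origin under its centre
- stageplate: loose dark steel stage disc, 84 mm diameter, 6 mm thick, lies flat; origin under its centre

How it is judged:
On the way, in this order (a step that is already met when the one before it is completed fails the run):
1. the tall guard is open (beyond 1.4 rad) with the toggle still off (value of joint guard above 1.4 rad and value of joint lever below 0.2 rad), for 0.2 s.
2. with the guard open, the toggle is thrown to the back and its handle has dropped home (value of joint each of guard, lever above 0.8 rad and value of joint sleeve below 0.003 m), for 0.2 s.
At the end, for the whole second after the job is handed in: The tall guard is shut (within 0.05 rad) and at rest over the toggle, the toggle is at its back stop (beyond 0.8 of 0.9 rad) with its handle dropped home (within 3 mm), and the other guard is shut (within 0.1 rad) (value of joint guard below 0.05 rad and value of joint lever above 0.8 rad and value of joint sleeve below 0.003 m and value of joint shutter_guard below 0.1 rad and velocity of joint guard between -0.05 and 0.05 rad/s); the robot touches nothing.
It fails at once if the other desk's guard is lifted (0.2 rad) (value of joint shutter_guard above 0.2 rad).
It fails at once if the tall guard is slammed (closing faster than 4 rad/s) (velocity of joint guard below -4 rad/s).
It fails at once if something loose on the bench is shifted by more than 30 mm (distance of any of eyepiece, slidebox, dish, jar, notebook, stageplate from where it was at the start of the episode above 0.03 m).
It also fails if it takes over 72 s, if anything falls off the work surface, if the arm or the gripper's body presses on something with over 40 N, if the wrist force passes 120 N, or if a joint passes its speed limit or range.

## Robot

A 6-joint arm with a two-finger parallel gripper is mounted at the origin on the work surface. World frame = base frame: x ahead of the robot, y to its left, z up, the work surface at z = 0. Lengths are in m, angles in rad, forces in N, time in s.
With the tool pointing down it reaches from about 0.35 to 0.775 m from the base axis. Payload 5.5 kg.
Tool frame: the origin (TCP) lies midway between the tips of the shut fingers; the grasp point (between the pads) lies 19 mm behind it; z points along the fingers, x is the direction in which the jaws open and shut, and the axes are right-handed (so a half turn about z gives the same grasp; the last joint's range is limited). The gripper opens to 85 mm and grips with 20 to 120 N. Pads are 22 mm wide; open, the fingers measure 114 mm over their backs; the gripper's body (76 mm by 85 mm) begins 54 mm behind the grasp point. The pads swing forward as they close: fully open they stand 13 mm farther back than shut.
Start: joints at [-1.252, 0.313, 0.046, 1.304, 0, 1.431], TCP at [0.255, -0.516, 0.193] pointing down, gripper open.
Joint ranges: [-2.76, 2.76], [-0.86, 1.69], [-1.03, 1.26], [-2.2, 2.34], [-1.47, 1.5], [-3.14, 3.14]. Speed limits (rad/s): [2.57, 2.57, 3.14, 3.14, 3.14, 3.14].

## Interface

Orientations are given as a unit quaternion [w, x, y, z].
In Python, from workcell import env gives the robot as it stands.
- The arm moves only by the tool servo_tool, never from a script. Its argument "targets" is a list of rows, each an object with "xyz": the shift along the tool's x, y, z in m, a list of three; "twist": the turn, a rotation vector about the tool's x, y, z in rad, a list of three; "jaw": the opening, from 0 (shut) to 1 (fully open). A call has 1 to 12 rows; each row is the pose to reach, as a shift and turn from the pose commanded when the call began, along the tool's axes at that moment; what a row does not reach only later rows make up. A row lasts 1/12 s, in which the tool goes at most 41.7 mm and 7.16 degrees, less where a joint would pass 70% of its speed; a pose out of reach is approached as far as the arm can. A call with a gripper value outside its range is refused whole. The fingers move at their own pace and stop on an object; "squeeze" is the grip in N (left out, the last holds). Time passes only in rows, so rows that repeat a pose let the fingers close. It gives the time, the measured TCP pose, the force and the opening at its end, in the units of the state.
- env.get_state(): the state, without advancing time (a new reading comes with each control period).
- env.read_camera(name): name is "side" or "top"; returns a dict with "color" (384x512x3 uint8, red, green, blue), "depth" (384x512 float32, m along the optical axis (not along the pixel's ray), 0 where there is no reading), "fx", "fy", "cx", "cy" (pixels), "eye" and "attitude" of the camera in the world. Camera axes: x right, y down, z forward; pixel columns grow to the right and rows downward; lengths in m; the calibration is good to about 2 mm. A picture is of the moment at which its call begins.
- env.hand_in(): hands the job in, once; it reports no verdict.
The state is a dict: "clock": time; "joint_pos": joint angles; "qvel": joint speeds; "tau": joint torques, N m; "tcp_pos": TCP position; "orientation": TCP orientation; "wrist_force": force on the tool from outside, world axes, zero at the start; "ft_torque": the same for the moment, N m; "finger_gap": finger opening in m.
Only numpy, scipy, OpenCV 4.12 (cv2) and the standard library are available. Lean on these libraries where they do the work, as an engineer would, in place of code of your own. Each camera call takes 0.05 s, during which the arm holds its last target. There are 200 camera calls.

## Working session

There is one attempt and no reset: what is moved stays moved. The work goes in short steps, Python scripts to look and compute and a tool call to move; the robot and the scene stay as the last step left them, time stands still between calls to the robot, and variables do not carry over. Pictures are saved under pics/ and viewed, about 8 in all and at most 12, crops included, and the job is handed in when it is done.

Besides the shell and the picture viewer there is one more tool, called after "Call:" as name(argument=value, ...) on one line, values as JSON. servo_tool: Moves the arm, as the interface text tells. Its arguments: {"type":"object","properties":{"targets":{"type":"array","items":{"type":"object","properties":{"xyz":{"type":"array","items":{"type":"number"}},"twist":{"type":"array","items":{"type":"number"}},"jaw":{"type":"number"}}}},"squeeze":{"type":"number"}},"required":["targets"]}

```bash
mkdir -p pics
cat > h.py <<'E'
import numpy as np, cv2
from scipy.spatial.transform import Rotation as R
from workcell import env
def q2R(q): return R.from_quat([q[1],q[2],q[3],q[0]])
def cam(n):
    c=env.read_camera(n); a=np.array(c['attitude'],float)
    M=a if a.shape==(3,3) else q2R(a).as_matrix()
    d=c['depth']; v,u=np.mgrid[:384,:512]
    P=np.stack([(u-c['cx'])/c['fx']*d,(v-c['cy'])/c['fy']*d,d],-1)@M.T+np.array(c['eye'])
    P[d==0]=np.nan
    return c,P
def save(c,name,crop=None,s=1.5):
    im=c['color'][...,::-1]
    if crop: im=im[crop[1]:crop[3],crop[0]:crop[2]]
    cv2.imwrite('pics/'+name,cv2.resize(im,None,fx=s,fy=s,interpolation=cv2.INTER_CUBIC))
E
python3 - <<'E'
from h import *
for n in('side','top'):
    c,P=cam(n); print(n,c['eye'],c['attitude'],c['fx'],c['cx'],c['cy']); save(c,n+'0.png'); np.save(n+'P.npy',P)
print(env.get_state())
E
```

```text
side [0.56675406 0.78067712 1.04287173] [ 0.00815038  0.00210174  0.93801117 -0.34650282] 351.20119192915695 257.6942297355412 189.98687655190724
top [ 0.4891375  -0.01335454  1.79860492] [-0.02257756  0.70722273 -0.70640802  0.01771902] 484.0378472445686 252.3348493647725 196.95434450741922
{'clock': 0.1, 'joint_pos': array([-1.25158582e+00,  3.13929395e-01,  4.50845148e-02,  1.30361186e+00,
        1.04592665e-05,  1.43119430e+00]), 'qvel': array([-7.97368025e-04, -2.90162352e-03, -4.21411878e-04,  1.74603602e-05,
       -1.09128337e-03,  1.52782804e-03]), 'tau': array([ 2.00823830e-03, -4.81728637e+01,  2.99241596e+01,  1.28092009e-02,
       -1.95586049e-04, -1.14633188e-06]), 'tcp_pos': array([ 0.25448474, -0.515031  ,  0.19209247]), 'orientation': array([-5.36044855e-04,  8.49377056e-01, -5.27785873e-01, -6.33975261e-04]), 'wrist_force': array([ 0.52740532,  0.53143991, -0.12775501]), 'ft_torque': array([ 0.01720885,  0.02794093, -0.02819911]), 'finger_gap': 0.08580338427589716}
```

View pics/top0.png

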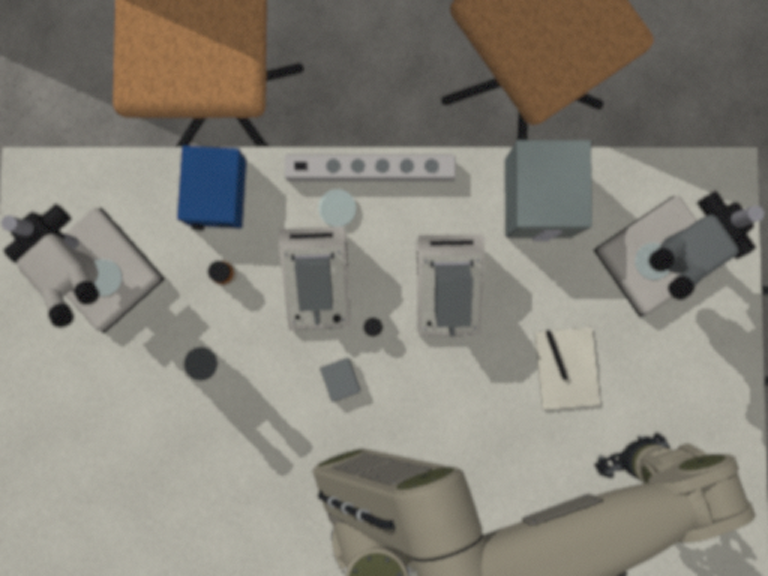

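View pics/side0.png

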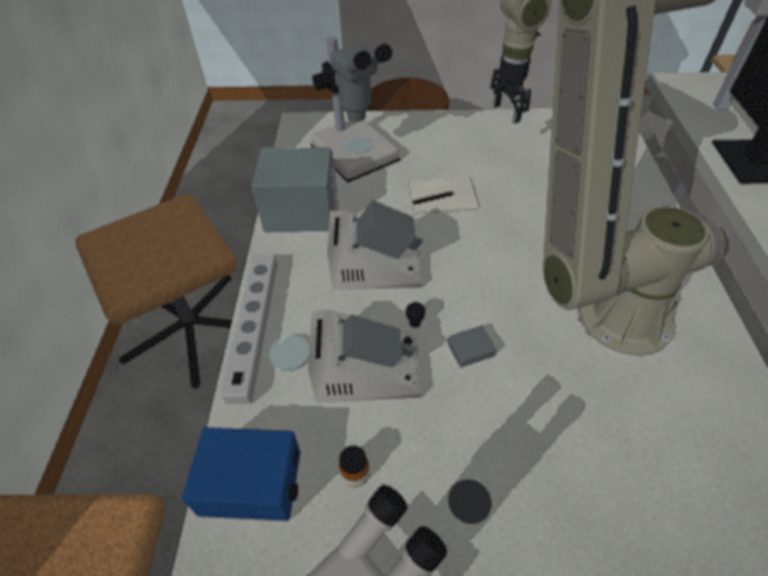

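```bash
cat > fit.py <<'E'
from h import *
from scipy.optimize import least_squares
from scipy.spatial import cKDTree
# model sampled surface (desk frame), igniter, guard shut
g=lambda a,b,s=.003: np.arange(a,b+1e-9,s)
def surf():
    L=[]
    for x in g(-.115,.115):
        zt=min(.0984+x*np.tan(np.pi/6),.142)
        for y in g(-.075,.075): L.append((x,y,zt))
        for z in g(0,zt):
            L+= [(x,.075,z),(x,-.075,z)]
    for y in g(-.075,.075):
        L+=[(-.115,y,z) for z in g(0,.032)]+[(.115,y,z) for z in g(0,.142)]
    L=np.array(L)
    G=[]
    for u in g(-.06,.06):
        G+=[(u,v,.092) for v in g(-.039,.039)]+[(u,s*.039,n) for s in(1,-1) for n in g(.006,.092)]
    for v in g(-.039,.039): G+=[(s*.06,v,n) for s in(1,-1) for n in g(.006,.092)]
    for u in g(-.102,-.06): G+=[(u,s*.006,n) for s in(1,-1) for n in g(.024,.064)]+[(u,v,n) for v in g(-.006,.006) for n in(.024,.064)]
    G=np.array(G)@R.from_euler('y',-30,degrees=True).as_matrix().T+[0,0,.0984]
    q=(L-[0,0,.0984])@R.from_euler('y',-30,degrees=True).as_matrix()
    L=L[~((abs(q[:,0])<.058)&(abs(q[:,1])<.037)&(abs(q[:,2])<.003))]
    return np.vstack([L,G])
if __name__=='__main__':
    S=surf(); T=cKDTree(S)
    D=[]
    for n in('top','side'):
        P=np.load(n+'P.npy').reshape(-1,3); P=P[np.isfinite(P).all(1)]
        D.append(P)
    T0=np.load('topP.npy')
    print('guard top px',T0[196,302],'panel',T0[215,285])
    c0=T0[190,300,:2]
    for sel in ([0],[1],[0,1]):
        P=np.vstack([D[i] for i in sel])
        P=P[(np.hypot(P[:,0]-c0[0],P[:,1]-c0[1])<.19)&(P[:,2]>.012)]
        best=None
        for y0 in(-.2,0,.2):
            p=np.r_[c0,y0]
            f=lambda p:T.query((P-[p[0],p[1],0])@R.from_euler('z',p[2]).as_matrix())[0]
            r=least_squares(f,p,loss='cauchy',f_scale=.003,diff_step=1e-3,x_scale=[.01,.01,.05])
            if best is None or r.cost<best.cost: best=r
        print(sel,len(P),best.x,best.cost,np.median(f(best.x)))
E
python3 fit.py
```

```text
guard top px [ 0.5841539  -0.16729988  0.1916923 ] panel [ 0.52370633 -0.11902415  0.05375636]
[0] 2989 [ 0.61114336 -0.17055655  0.02262808] 0.01099003216272471 0.002500910242080816
[1] 3128 [ 0.61264091 -0.17337132  0.02314515] 0.007202937301651888 0.0018779022118858113
[0, 1] 6117 [ 0.61189049 -0.17301334  0.02056289] 0.01869821234244301 0.002166065520309144
```

The right-hand desk in the top view (around pixel 450,285) has the tall guard. The low-guard desk with the button is on the left (315,280), with the eyepiece between them (372,326) and the notebook to the lower right (570,368). The side view agrees. The fit puts the igniter at (0.612, -0.172) with yaw 0.022.

```bash
cat > plan.py <<'E'
from h import *
O=np.array([.612,-.1725,0]); YAW=.022
Rz=R.from_euler('z',YAW)
Rp=Rz*R.from_euler('y',-30,degrees=True)       # panel frame
def W(u,v,n): return O+[0,0,.0984]+Rp.apply(np.array([u,v,n])/1e3)
def fin(th):   # fin point at guard opening
    c,s=np.cos(th),np.sin(th); a,b=-146,38      # rel hinge (u,n); opening: -u -> +n
    return W(60+a*c+b*s,0,6-a*s+b*c)
def lev(th,r): # lever angle, distance from pivot mm
    f=.45-th; return W(-3-r*np.sin(f),0,10+r*np.cos(f))
def rot(tilt): # tool pointing forward-down, tilt deg off vertical
    t=np.deg2rad(tilt); z=np.array([np.sin(t),0,-np.cos(t)]); x=np.array([0,-1,0])
    return Rz*R.from_matrix(np.stack([x,np.cross(z,x),z],1))
def plan(wps,cur=None):  # wps: (grasp point, tilt, backoff m)
    s=env.get_state(); p0=s['tcp_pos'];R0=q2R(s['orientation'])
    print('clock',round(s['clock'],2),'F',s['wrist_force'].round(1),'gap',round(s['finger_gap'],4),'q',s['joint_pos'].round(2))
    for g,t,b in wps:
        Rt=rot(t); d=Rt.as_matrix()[:,2]; p=g+(.019-b)*d
        print('xyz',R0.inv().apply(p-p0).round(4),'twist',(R0.inv()*Rt).as_rotvec().round(3),'| world',p.round(3))
E
python3 - <<'E'
from plan import *
plan([(fin(0),45,.09),(fin(0),45,0)])
print(fin(0),fin(1.65),lev(0,54),lev(.9,54))
E
```

```text
clock 0.1 F [ 0.5  0.5 -0.1] gap 0.0858 q [-1.25  0.31  0.05  1.3   0.    1.43]
xyz [-0.2107 -0.3393  0.0488] twist [0.773 0.173 0.413] | world [ 0.465 -0.176  0.144]
xyz [-0.1837 -0.397   0.1124] twist [0.773 0.173 0.413] | world [ 0.529 -0.174  0.08 ]
[ 0.51554516 -0.17462235  0.09350512] [ 0.63249853 -0.17204896  0.28175195] [ 0.55976117 -0.17364944  0.13592593] [ 0.60043398 -0.17275449  0.15941407]
```

Call:
servo_tool(targets=[{"xyz": [-0.035,-0.057,0.0],"twist": [0.13,0.03,0.07],"jaw": 0.6},{"xyz": [-0.07,-0.113,0.0],"twist": [0.26,0.06,0.14],"jaw": 0.6},{"xyz": [-0.105,-0.17,0.0],"twist": [0.39,0.09,0.21],"jaw": 0.6},{"xyz": [-0.14,-0.226,0.01],"twist": [0.515,0.115,0.275],"jaw": 0.6},{"xyz": [-0.175,-0.283,0.02],"twist": [0.644,0.144,0.344],"jaw": 0.6},{"xyz": [-0.211,-0.339,0.049],"twist": [0.773,0.173,0.413],"jaw": 0.6},{"xyz": [-0.211,-0.339,0.049],"twist": [0.773,0.173,0.413],"jaw": 0.6},{"xyz": [-0.211,-0.339,0.049],"twist": [0.773,0.173,0.413],"jaw": 0.6},{"xyz": [-0.211,-0.339,0.049],"twist": [0.773,0.173,0.413],"jaw": 0.6},{"xyz": [-0.211,-0.339,0.049],"twist": [0.773,0.173,0.413],"jaw": 0.6},{"xyz": [-0.211,-0.339,0.049],"twist": [0.773,0.173,0.413],"jaw": 0.6},{"xyz": [-0.211,-0.339,0.049],"twist": [0.773,0.173,0.413],"jaw": 0.6}])

```text
clock: 1.1
tcp_pos: [0.465, -0.1731, 0.143]
orientation: [-0.274, 0.662, -0.644, 0.267]
wrist_force: [-0.3, 0.2, 0.7]
finger_gap: 0.0514
```

Run:
```python
from plan import *
c,P=cam('side'); save(c,'side1.png',(190,100,350,260),4.5)
def proj(p):
    a=np.array(c['attitude']);q=q2R(a).inv().apply(p-np.array(c['eye']));return ((q[:2]/q[2])*[c['fx'],c['fy']]+[c['cx'],c['cy']]-[190,100])*4.5
print('fin px',proj(fin(0)),'guard corner',proj(W(-60,39,92)),proj(W(-60,-39,92)),'finroot top/tip',proj(W(-60,0,64)),proj(W(-102,0,64)))
plan([(fin(0),45,.03),(fin(0),45,0)])
s=env.get_state();print(s['tcp_pos'])
```

```text
fin px [385.58848751 276.19906595] guard corner [391.51863647 262.14834851] [386.30673057 196.98076054] finroot top/tip [371.39745222 250.72106688] [414.07485524 267.5991186 ]
clock 1.15 F [-0.1 -0.1  0.7] gap 0.0514 q [-0.96 -0.26 -0.98  0.34  0.63  2.33]
xyz [0.0006 0.     0.0602] twist [-0.     0.     0.003] | world [ 0.508 -0.175  0.101]
xyz [0.0006 0.     0.0902] twist [-0.     0.     0.003] | world [ 0.529 -0.174  0.08 ]
[ 0.46520633 -0.17519263  0.14381633]
```

View pics/side1.png

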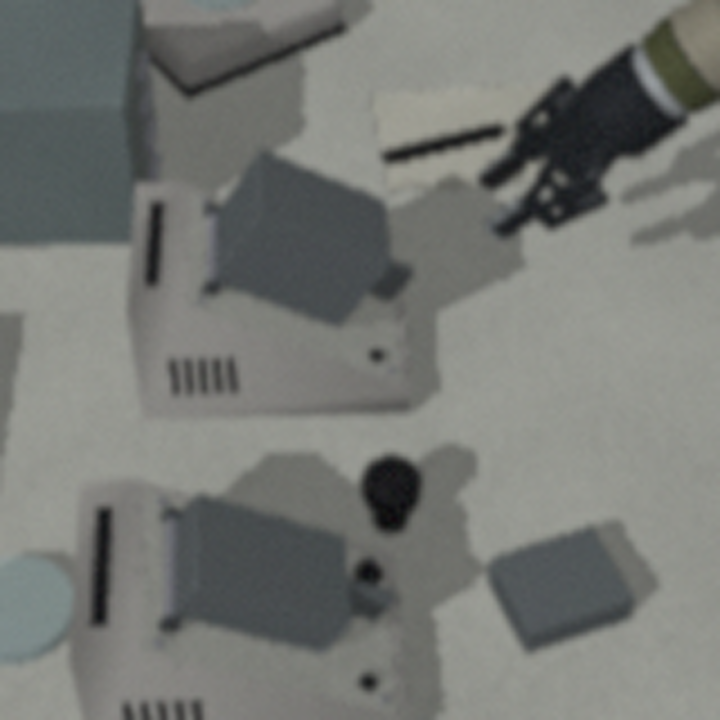

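The fin appears at about (392,280) in the crop, against a predicted (386,276), so the fit is good to about 2 mm. The gripper is lined up in front of it.

Call:
servo_tool(targets=[{"xyz": [0,0,0.02],"jaw": 0.6},{"xyz": [0,0,0.04],"jaw": 0.6},{"xyz": [0,0,0.06],"jaw": 0.6},{"xyz": [0,0,0.075],"jaw": 0.6},{"xyz": [0,0,0.09],"jaw": 0.6},{"xyz": [0,0,0.09],"jaw": 0.6},{"xyz": [0,0,0.09],"jaw": 0},{"xyz": [0,0,0.09],"jaw": 0},{"xyz": [0,0,0.09],"jaw": 0},{"xyz": [0,0,0.09],"jaw": 0},{"xyz": [0,0,0.09],"jaw": 0},{"xyz": [0,0,0.09],"jaw": 0}], squeeze=30)

```text
schema error: expected keys xyz, twist, jaw
```

Run:
```python
from plan import *
s=env.get_state();print(s['tcp_pos'])
plan([(fin(t),45,0) for t in np.arange(.1,1.75,.1)])
```

```text
[ 0.46520633 -0.17519263  0.14381633]
clock 1.15 F [-0.1 -0.1  0.7] gap 0.0514 q [-0.96 -0.26 -0.98  0.34  0.63  2.33]
xyz [ 0.0006 -0.0081  0.0774] twist [-0.     0.     0.003] | world [ 0.526 -0.174  0.095]
xyz [ 0.0006 -0.0174  0.0656] twist [-0.     0.     0.003] | world [ 0.524 -0.174  0.11 ]
xyz [ 0.0007 -0.0279  0.0547] twist [-0.     0.     0.003] | world [ 0.524 -0.174  0.125]
xyz [ 0.0007 -0.0394  0.045 ] twist [-0.     0.     0.003] | world [ 0.525 -0.174  0.14 ]
xyz [ 0.0007 -0.0518  0.0364] twist [-0.     0.     0.003] | world [ 0.528 -0.174  0.155]
xyz [ 0.0008 -0.065   0.0291] twist [-0.     0.     0.003] | world [ 0.532 -0.174  0.169]
xyz [ 0.0008 -0.0788  0.0232] twist [-0.     0.     0.003] | world [ 0.537 -0.174  0.183]
xyz [ 0.0009 -0.0932  0.0187] twist [-0.     0.     0.003] | world [ 0.544 -0.174  0.197]
xyz [ 0.0009 -0.108   0.0156] twist [-0.     0.     0.003] | world [ 0.553 -0.174  0.209]
xyz [ 0.0009 -0.123   0.0141] twist [-0.     0.     0.003] | world [ 0.562 -0.174  0.221]
xyz [ 0.001  -0.1381  0.014 ] twist [-0.     0.     0.003] | world [ 0.573 -0.173  0.232]
xyz [ 0.001  -0.1531  0.0155] twist [-0.     0.     0.003] | world [ 0.584 -0.173  0.241]
xyz [ 0.0011 -0.1679  0.0184] twist [-0.     0.     0.003] | world [ 0.597 -0.173  0.25 ]
xyz [ 0.0011 -0.1823  0.0228] twist [-0.     0.     0.003] | world [ 0.61  -0.173  0.257]
xyz [ 0.0012 -0.1962  0.0286] twist [-0.     0.     0.003] | world [ 0.624 -0.172  0.262]
xyz [ 0.0012 -0.2095  0.0358] twist [-0.     0.     0.003] | world [ 0.639 -0.172  0.267]
xyz [ 0.0013 -0.222   0.0443] twist [-0.     0.     0.003] | world [ 0.653 -0.172  0.27 ]
```

Every row needs all three keys, so the call was refused and nothing moved. I'm sending it again with twist included.

Call:
servo_tool(targets=[{"xyz": [0,0,0.02],"twist": [0,0,0],"jaw": 0.6},{"xyz": [0,0,0.04],"twist": [0,0,0],"jaw": 0.6},{"xyz": [0,0,0.06],"twist": [0,0,0],"jaw": 0.6},{"xyz": [0,0,0.075],"twist": [0,0,0],"jaw": 0.6},{"xyz": [0,0,0.09],"twist": [0,0,0],"jaw": 0.6},{"xyz": [0,0,0.09],"twist": [0,0,0],"jaw": 0.6},{"xyz": [0,0,0.09],"twist": [0,0,0],"jaw": 0},{"xyz": [0,0,0.09],"twist": [0,0,0],"jaw": 0},{"xyz": [0,0,0.09],"twist": [0,0,0],"jaw": 0},{"xyz": [0,0,0.09],"twist": [0,0,0],"jaw": 0},{"xyz": [0,0,0.09],"twist": [0,0,0],"jaw": 0},{"xyz": [0,0,0.09],"twist": [0,0,0],"jaw": 0}], squeeze=30)

```text
clock: 2.15
tcp_pos: [0.5293, -0.173, 0.0819]
orientation: [-0.276, 0.661, -0.645, 0.265]
wrist_force: [-2.9, 10.2, 2.7]
finger_gap: 0.0084
```

Run:
```python
from plan import *
s=env.get_state();print(s['tcp_pos'])
plan([(fin(t),45,0) for t in (0,.1)])
```

```text
[ 0.52931062 -0.17303268  0.08185301]
clock 2.15 F [-2.9 10.2  2.7] gap 0.0084 q [-0.79 -0.03 -1.03 -0.02  0.55  2.49]
xyz [0.0013 0.0015 0.001 ] twist [-0.     0.007  0.   ] | world [ 0.529 -0.174  0.08 ]
xyz [ 0.0012 -0.0066 -0.0117] twist [-0.     0.007  0.   ] | world [ 0.526 -0.174  0.095]
```

Call:
servo_tool(targets=[{"xyz": [0,0,0],"twist": [0,0,0],"jaw": 0},{"xyz": [0,0,0],"twist": [0,0,0],"jaw": 0},{"xyz": [0.001,-0.004,-0.0065],"twist": [0,0,0],"jaw": 0},{"xyz": [0.001,-0.008,-0.0128],"twist": [0,0,0],"jaw": 0},{"xyz": [0.001,-0.0127,-0.0187],"twist": [0,0,0],"jaw": 0},{"xyz": [0.001,-0.0175,-0.0246],"twist": [0,0,0],"jaw": 0},{"xyz": [0.001,-0.0227,-0.03],"twist": [0,0,0],"jaw": 0},{"xyz": [0.001,-0.028,-0.0355],"twist": [0,0,0],"jaw": 0},{"xyz": [0.001,-0.0337,-0.0402],"twist": [0,0,0],"jaw": 0},{"xyz": [0.001,-0.0395,-0.045],"twist": [0,0,0],"jaw": 0},{"xyz": [0.001,-0.0395,-0.045],"twist": [0,0,0],"jaw": 0},{"xyz": [0.001,-0.0395,-0.045],"twist": [0,0,0],"jaw": 0}], squeeze=40)

```text
clock: 3.15
tcp_pos: [0.5263, -0.1777, 0.1422]
orientation: [-0.273, 0.661, -0.646, 0.268]
wrist_force: [0.8, -0.8, -0.7]
finger_gap: -0.0001
```

Run:
```python
from plan import *
c,P=cam('side'); save(c,'side2.png',(200,100,320,220),5)
plan([(fin(t),45,0) for t in np.arange(.4,1.72,.1)])
```

```text
clock 3.2 F [-0.2 -0.2  0.2] gap 0.0001 q [-0.8  -0.15 -0.93  0.2   0.55  2.49]
xyz [-0.0029  0.0018  0.0004] twist [ 0.001 -0.     0.001] | world [ 0.525 -0.174  0.14 ]
xyz [-0.0029 -0.0106 -0.0082] twist [ 0.001 -0.     0.001] | world [ 0.528 -0.174  0.155]
xyz [-0.0029 -0.0238 -0.0155] twist [ 0.001 -0.     0.001] | world [ 0.532 -0.174  0.169]
xyz [-0.0029 -0.0376 -0.0214] twist [ 0.001 -0.     0.001] | world [ 0.537 -0.174  0.183]
xyz [-0.0028 -0.052  -0.026 ] twist [ 0.001 -0.     0.001] | world [ 0.544 -0.174  0.197]
xyz [-0.0028 -0.0668 -0.029 ] twist [ 0.001 -0.     0.001] | world [ 0.553 -0.174  0.209]
xyz [-0.0028 -0.0818 -0.0306] twist [ 0.001 -0.     0.001] | world [ 0.562 -0.174  0.221]
xyz [-0.0028 -0.0969 -0.0307] twist [ 0.001 -0.     0.001] | world [ 0.573 -0.173  0.232]
xyz [-0.0028 -0.1119 -0.0293] twist [ 0.001 -0.     0.001] | world [ 0.584 -0.173  0.241]
xyz [-0.0027 -0.1267 -0.0264] twist [ 0.001 -0.     0.001] | world [ 0.597 -0.173  0.25 ]
xyz [-0.0027 -0.1411 -0.022 ] twist [ 0.001 -0.     0.001] | world [ 0.61  -0.173  0.257]
xyz [-0.0027 -0.155  -0.0162] twist [ 0.001 -0.     0.001] | world [ 0.624 -0.172  0.262]
xyz [-0.0027 -0.1683 -0.009 ] twist [ 0.001 -0.     0.001] | world [ 0.639 -0.172  0.267]
xyz [-0.0027 -0.1808 -0.0006] twist [ 0.001 -0.     0.001] | world [ 0.653 -0.172  0.27 ]
```

View pics/side2.png

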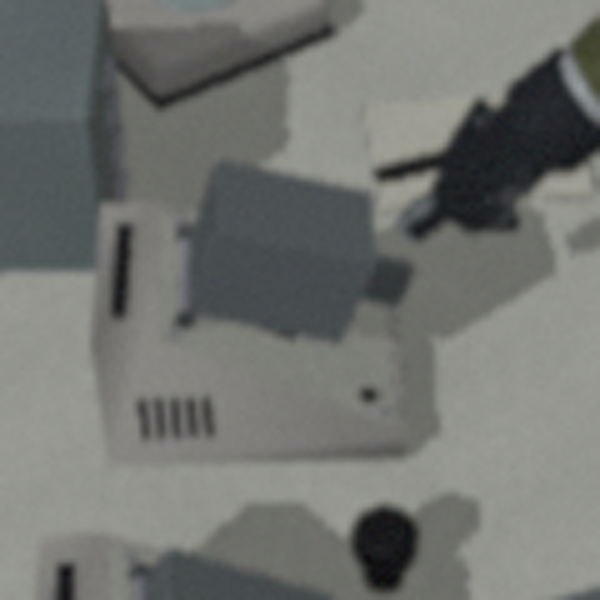

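The guard lifted part way and then the fin slipped out. It now shows at (390,280) with the fingertips at (420,230). I'll back off and measure again, with the guard angle as an unknown.

Call:
servo_tool(targets=[{"xyz": [0,0,-0.02],"twist": [0,0,0],"jaw": 0.6},{"xyz": [0,-0.01,-0.04],"twist": [0,0,0],"jaw": 0.6},{"xyz": [0,-0.02,-0.06],"twist": [0,0,0],"jaw": 0.6},{"xyz": [0,-0.03,-0.08],"twist": [0,0,0],"jaw": 0.6},{"xyz": [0,-0.03,-0.08],"twist": [0,0,0],"jaw": 0.6},{"xyz": [0,-0.03,-0.08],"twist": [0,0,0],"jaw": 0.6}])

```text
clock: 3.7
tcp_pos: [0.491, -0.1787, 0.22]
orientation: [-0.273, 0.661, -0.646, 0.268]
wrist_force: [0.2, 1.3, -0.8]
finger_gap: 0.0515
```

```bash
cat > fit2.py <<'E'
from fit import *
import sys
S=surf(); Ry=R.from_euler('y',-30,degrees=True)
Q=Ry.inv().apply(S-[0,0,.0984])
isG=(Q[:,2]>.0055)&(abs(Q[:,1])<.0395)&(Q[:,0]>-.103)&(Q[:,0]<.0605)
CASE,G=S[~isG],Q[isG]
def model(th):
    r=G-[.06,0,.006]; c,s=np.cos(th),np.sin(th)
    q=np.stack([.06+r[:,0]*c+r[:,2]*s,r[:,1],.006-r[:,0]*s+r[:,2]*c],1)
    return np.vstack([CASE,Ry.apply(q)+[0,0,.0984]])
def run(p0,exclude=None,ths=np.arange(0,1.75,.1)):
    P=[]
    for n in('top','side'):
        c,X=cam(n); X=X.reshape(-1,3); P.append(X[np.isfinite(X).all(1)])
    P=np.vstack(P)
    P=P[(np.hypot(P[:,0]-p0[0],P[:,1]-p0[1])<.2)&(P[:,2]>.012)]
    if exclude is not None: P=P[~exclude(P)]
    tr=lambda p:(P-[p[0],p[1],0])@R.from_euler('z',p[2]).as_matrix()
    res=[]
    for _ in range(2):
        for th in ths:
            T=cKDTree(model(th)); f=lambda p:T.query(tr(p),distance_upper_bound=.03)[0].clip(0,.03)
            r=least_squares(f,p0,loss='cauchy',f_scale=.003,diff_step=1e-3,x_scale=[.01,.01,.05],max_nfev=15)
            res.append((r.cost,th,r.x))
        b=min(res,key=lambda r:r[0]); p0=b[2]; ths=b[1]+np.arange(-.06,.07,.02)
    print('th %.2f'%b[1],b[2].round(4),b[0]); return b,P
if __name__=='__main__':
    b,P=run(np.array([.612,-.1725,.022]),lambda P:(P[:,0]<.50)&(P[:,2]>.10),np.arange(0,.8,.1))
    # fin points in panel frame
    x=Ry.inv().apply((P-[b[2][0],b[2][1],0])@R.from_euler('z',b[2][2]).as_matrix()-[0,0,.0984])-[.06,0,.006]
    c,s=np.cos(b[1]),np.sin(b[1]); q=np.stack([.06+x[:,0]*c-x[:,2]*s,x[:,1],.006+x[:,0]*s+x[:,2]*c],1)
    m=(q[:,0]<-.068)&(q[:,2]>.02)&(q[:,0]>-.11)&(abs(q[:,1])<.03); print('fin pts',(q[m]*1e3).round(0)[:40].tolist())
    m=(q[:,2]>.085)&(q[:,2]<.1); print('guard top v range',np.percentile(q[m],[3,50,97],axis=0).round(4), m.sum())
E
python3 fit2.py
```

```text
th 0.22 [ 0.6113 -0.1731  0.022 ] 0.02058643108721992
fin pts [[-76.0, 9.0, 44.0], [-73.0, 7.0, 56.0], [-72.0, 3.0, 58.0], [-71.0, 1.0, 63.0], [-79.0, 9.0, 45.0], [-73.0, 8.0, 65.0], [-74.0, 4.0, 63.0], [-73.0, 1.0, 67.0], [-84.0, 9.0, 42.0], [-78.0, 7.0, 63.0], [-77.0, 4.0, 65.0], [-78.0, 1.0, 63.0], [-86.0, 9.0, 47.0], [-82.0, 7.0, 60.0], [-83.0, 3.0, 57.0], [-82.0, 0.0, 61.0], [-89.0, 10.0, 50.0], [-84.0, 4.0, 66.0], [-86.0, 0.0, 59.0], [-93.0, 9.0, 48.0], [-86.0, 8.0, 70.0], [-89.0, 4.0, 60.0], [-89.0, 0.0, 61.0], [-70.0, -3.0, 63.0], [-70.0, 1.0, 62.0], [-74.0, 0.0, 62.0], [-77.0, 2.0, 64.0], [-81.0, -0.0, 64.0], [-85.0, -1.0, 64.0], [-91.0, -6.0, 61.0], [-70.0, 5.0, 61.0], [-75.0, 3.0, 60.0], [-78.0, 3.0, 61.0], [-82.0, 3.0, 62.0], [-84.0, 7.0, 66.0], [-89.0, 2.0, 63.0], [-72.0, 5.0, 56.0], [-76.0, 4.0, 56.0], [-79.0, 7.0, 60.0], [-83.0, 5.0, 59.0]]
guard top v range [[-0.0556 -0.0345  0.0859]
 [ 0.0035  0.0037  0.0915]
 [ 0.0586  0.0401  0.097 ]] 1299
```

```bash
sed -i 's/-.1725,0\]/-.1705,0]/' plan.py
python3 - <<'E'
from plan import *
c,P=cam('side'); save(c,'side3.png',(200,90,320,210),5)
def proj(p,o=(200,100)):
    q=q2R(c['attitude']).inv().apply(p-np.array(c['eye']));return (((q[:2]/q[2])*[c['fx'],c['fy']]+[c['cx'],c['cy']]-o)*5).round()
print('tcp in side2',proj(np.array([.5263,-.1777,.1422])),'fin',proj(fin(.22)))
s=env.get_state()
print('tcp in side3',proj(s['tcp_pos'],(200,90)),'fin',proj(fin(.22),(200,90)))
plan([(fin(.22),45,0.07),(fin(.22),45,0)])
E
```

```text
tcp in side2 [365. 258.] fin [386. 278.]
tcp in side3 [418. 230.] fin [386. 328.]
clock 3.85 F [ 0.2 -0.  -0.7] gap 0.0515 q [-0.89 -0.31 -0.81  0.52  0.59  2.4 ]
xyz [-0.004   0.05    0.0278] twist [ 0.003  0.002 -0.   ] | world [ 0.474 -0.174  0.162]
xyz [-0.0038  0.0498  0.0978] twist [ 0.003  0.002 -0.   ] | world [ 0.524 -0.172  0.113]
```

View pics/side3.png

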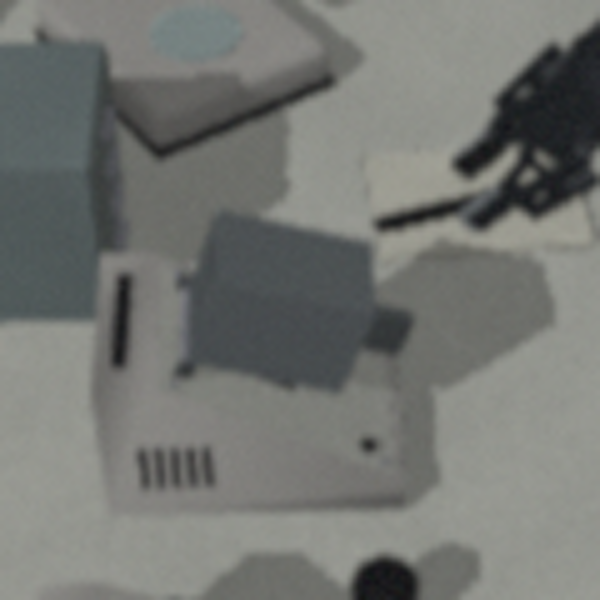

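The reported TCP projects to (418,230) in this crop, but the fingertips show at about (462,190). That is roughly 30 mm off, so I'll check it against the depth clouds.

Run:
```python
from plan import *
s=env.get_state(); t=s['tcp_pos']; Rt=q2R(s['orientation'])
for n in('side','top'):
    c,P=cam(n)
    X=P.reshape(-1,3); X=X[np.isfinite(X).all(1)]
    q=Rt.inv().apply(X-t); m=(abs(q)<.1).all(1)&(X[:,2]>.1)&(X[:,0]<.5); q=q[m]*1e3
    q=q[np.argsort(-q[:,2])]
    print(n,len(q)); print(q[:30:2].round(0).tolist())
# start pose
P=np.load('topP.npy').reshape(-1,3);t0=np.array([.2545,-.515,.1921]);R0=q2R([0,.8494,-.5278,0])
q=R0.inv().apply(P-t0)*1e3; q=q[(np.abs(q)<[90,90,200]).all(1)&(P[:,2]>.1)];q=q[np.argsort(-q[:,2])];print('start',q[:30:2].round(0).tolist())
for n in('topP.npy','sideP.npy'):
    X=np.load(n).reshape(-1,3); m=(X[:,0]>.35)&(X[:,0]<.45)&(abs(X[:,1]+.1)<.1); print('table z',np.nanmedian(X[m,2]))
```

```text
side 242
[[-7.0, 65.0, 79.0], [-9.0, 54.0, 64.0], [-6.0, 49.0, 60.0], [4.0, 55.0, 59.0], [-7.0, 51.0, 56.0], [30.0, 2.0, -42.0], [-32.0, -7.0, -43.0], [27.0, 6.0, -43.0], [-27.0, -1.0, -43.0], [28.0, -11.0, -44.0], [-31.0, -10.0, -45.0], [28.0, -3.0, -46.0], [29.0, -8.0, -46.0], [30.0, 7.0, -47.0], [-35.0, 2.0, -49.0]]
top 198
[[-11.0, 59.0, 71.0], [-8.0, 53.0, 60.0], [-5.0, 53.0, 60.0], [-5.0, 46.0, 58.0], [-2.0, 49.0, 56.0], [25.0, 0.0, -40.0], [31.0, -3.0, -43.0], [-33.0, -9.0, -47.0], [-33.0, -5.0, -48.0], [30.0, -13.0, -48.0], [25.0, 5.0, -49.0], [33.0, -6.0, -50.0], [-27.0, -12.0, -51.0], [-40.0, 4.0, -52.0], [24.0, 5.0, -53.0]]
start [[42.0, -3.0, -52.0], [-54.0, -6.0, -54.0], [43.0, -11.0, -57.0], [45.0, -10.0, -62.0], [-47.0, -11.0, -65.0], [41.0, -6.0, -67.0], [-54.0, -8.0, -70.0], [-43.0, -10.0, -70.0], [-50.0, -10.0, -72.0], [-57.0, -4.0, -73.0], [-46.0, -12.0, -74.0], [-57.0, -8.0, -78.0], [42.0, -11.0, -79.0], [-49.0, -12.0, -81.0], [-44.0, -9.0, -83.0]]
table z 0.00032554932882866705
table z 0.001145100796554832
```

Both cameras, and the start view too, show the real fingertips about 34 mm behind the reported TCP along tool z. So the first grip only caught the fin's edge. I'll add that offset to the planning and confirm it at the grip.

```bash
sed -i 's/(.019-b)/(.019+TL-b)/; s/^O=/TL=.034   # reported TCP lies this far ahead of real tips (seen by both cameras)\nO=/' plan.py
python3 - <<'E'
from plan import *
plan([(fin(.22),40,0.06),(fin(.22),40,0)])
E
```

```text
clock 3.95 F [-1.6 -0.5  0.5] gap 0.0515 q [-0.89 -0.31 -0.81  0.52  0.59  2.4 ]
xyz [-0.0037  0.0494  0.0718] twist [-0.084  0.002  0.   ] | world [ 0.506 -0.173  0.132]
xyz [-0.0036  0.0544  0.1316] twist [-0.084  0.002  0.   ] | world [ 0.544 -0.172  0.086]
```

Call:
servo_tool(targets=[{"xyz": [-0.004,0.025,0.03],"twist": [-0.042,0,0],"jaw": 0.6},{"xyz": [-0.004,0.049,0.055],"twist": [-0.084,0,0],"jaw": 0.6},{"xyz": [-0.004,0.05,0.085],"twist": [-0.084,0,0],"jaw": 0.6},{"xyz": [-0.004,0.053,0.115],"twist": [-0.084,0,0],"jaw": 0.6},{"xyz": [-0.004,0.0545,0.131],"twist": [-0.084,0,0],"jaw": 0.6},{"xyz": [-0.004,0.0545,0.131],"twist": [-0.084,0,0],"jaw": 0.6},{"xyz": [-0.004,0.0545,0.131],"twist": [-0.084,0,0],"jaw": 0},{"xyz": [-0.004,0.0545,0.131],"twist": [-0.084,0,0],"jaw": 0},{"xyz": [-0.004,0.0545,0.131],"twist": [-0.084,0,0],"jaw": 0},{"xyz": [-0.004,0.0545,0.131],"twist": [-0.084,0,0],"jaw": 0},{"xyz": [-0.004,0.0545,0.131],"twist": [-0.084,0,0],"jaw": 0},{"xyz": [-0.004,0.0545,0.131],"twist": [-0.084,0,0],"jaw": 0}], squeeze=40)

```text
clock: 4.95
tcp_pos: [0.5446, -0.1725, 0.0886]
orientation: [-0.245, 0.672, -0.656, 0.24]
wrist_force: [-1.3, 2.9, 1.8]
finger_gap: 0.0113
```

Run:
```python
from plan import *
plan([(fin(t),40,0) for t in np.r_[.22,np.arange(.3,1.75,.1)]])
```

```text
clock 4.95 F [-1.3  2.9  1.8] gap 0.0113 q [-0.72 -0.02 -0.92  0.12  0.45  2.53]
xyz [-0.0005  0.0021  0.0022] twist [-0.003  0.     0.001] | world [ 0.544 -0.172  0.086]
xyz [-0.0005 -0.0056 -0.0071] twist [-0.003  0.     0.001] | world [ 0.544 -0.172  0.098]
xyz [-0.0005 -0.0163 -0.0178] twist [-0.003  0.     0.001] | world [ 0.545 -0.172  0.113]
xyz [-0.0005 -0.0279 -0.0274] twist [-0.003  0.     0.001] | world [ 0.548 -0.172  0.128]
xyz [-0.0005 -0.0405 -0.0358] twist [-0.003  0.     0.001] | world [ 0.552 -0.172  0.142]
xyz [-0.0005 -0.0538 -0.0429] twist [-0.003  0.     0.001] | world [ 0.558 -0.172  0.156]
xyz [-0.0005 -0.0677 -0.0486] twist [-0.003  0.     0.001] | world [ 0.565 -0.172  0.169]
xyz [-0.0004 -0.0822 -0.0529] twist [-0.003  0.     0.001] | world [ 0.573 -0.171  0.182]
xyz [-0.0004 -0.097  -0.0557] twist [-0.003  0.     0.001] | world [ 0.583 -0.171  0.194]
xyz [-0.0004 -0.112  -0.057 ] twist [-0.003  0.     0.001] | world [ 0.593 -0.171  0.204]
xyz [-0.0004 -0.1271 -0.0568] twist [-0.003  0.     0.001] | world [ 0.605 -0.171  0.214]
xyz [-0.0004 -0.1421 -0.0552] twist [-0.003  0.     0.001] | world [ 0.617 -0.17   0.222]
xyz [-0.0003 -0.1568 -0.052 ] twist [-0.003  0.     0.001] | world [ 0.631 -0.17   0.23 ]
xyz [-0.0003 -0.1712 -0.0474] twist [-0.003  0.     0.001] | world [ 0.645 -0.17   0.235]
xyz [-0.0003 -0.185  -0.0414] twist [-0.003  0.     0.001] | world [ 0.659 -0.169  0.24 ]
xyz [-0.0003 -0.1982 -0.034 ] twist [-0.003  0.     0.001] | world [ 0.674 -0.169  0.242]
```

The grip stopped at 11.3 mm, which fits the 12 mm fin. Now I'll lift along the arc.

Call:
servo_tool(targets=[{"xyz": [0,-0.0077,-0.0093],"twist": [0,0,0],"jaw": 0},{"xyz": [0,-0.013,-0.015],"twist": [0,0,0],"jaw": 0},{"xyz": [0,-0.0184,-0.02],"twist": [0,0,0],"jaw": 0},{"xyz": [0,-0.03,-0.0296],"twist": [0,0,0],"jaw": 0},{"xyz": [0,-0.0426,-0.038],"twist": [0,0,0],"jaw": 0},{"xyz": [0,-0.0559,-0.0451],"twist": [0,0,0],"jaw": 0},{"xyz": [0,-0.0698,-0.0508],"twist": [0,0,0],"jaw": 0},{"xyz": [0,-0.0843,-0.0551],"twist": [0,0,0],"jaw": 0},{"xyz": [0,-0.0991,-0.0579],"twist": [0,0,0],"jaw": 0},{"xyz": [0,-0.1141,-0.0592],"twist": [0,0,0],"jaw": 0},{"xyz": [0,-0.1141,-0.0592],"twist": [0,0,0],"jaw": 0},{"xyz": [0,-0.1141,-0.0592],"twist": [0,0,0],"jaw": 0}])

```text
clock: 5.95
tcp_pos: [0.5941, -0.1716, 0.2075]
orientation: [-0.245, 0.672, -0.656, 0.24]
wrist_force: [0.5, 1.3, 1.3]
finger_gap: 0.0111
```

Run:
```python
from plan import *
plan([(fin(t),40,0) for t in np.arange(1.1,1.75,.1)])
```

```text
clock 5.95 F [0.5 1.3 1.3] gap 0.0111 q [-0.63 -0.09 -0.64  0.43  0.4   2.61]
xyz [-0.0007  0.0025  0.0018] twist [-0.003 -0.     0.002] | world [ 0.593 -0.171  0.204]
xyz [-0.0007 -0.0125  0.002 ] twist [-0.003 -0.     0.002] | world [ 0.605 -0.171  0.214]
xyz [-0.0007 -0.0275  0.0037] twist [-0.003 -0.     0.002] | world [ 0.617 -0.17   0.222]
xyz [-0.0006 -0.0423  0.0068] twist [-0.003 -0.     0.002] | world [ 0.631 -0.17   0.23 ]
xyz [-0.0006 -0.0566  0.0115] twist [-0.003 -0.     0.002] | world [ 0.645 -0.17   0.235]
xyz [-0.0006 -0.0705  0.0175] twist [-0.003 -0.     0.002] | world [ 0.659 -0.169  0.24 ]
xyz [-0.0005 -0.0836  0.0249] twist [-0.003 -0.     0.002] | world [ 0.674 -0.169  0.242]
```

Call:
servo_tool(targets=[{"xyz": [0,-0.0075,-0.0005],"twist": [0,0,0],"jaw": 0},{"xyz": [0,-0.015,0],"twist": [0,0,0],"jaw": 0},{"xyz": [0,-0.0225,0.001],"twist": [0,0,0],"jaw": 0},{"xyz": [0,-0.03,0.002],"twist": [0,0,0],"jaw": 0},{"xyz": [0,-0.0375,0.0035],"twist": [0,0,0],"jaw": 0},{"xyz": [0,-0.0448,0.005],"twist": [0,0,0],"jaw": 0},{"xyz": [0,-0.052,0.0073],"twist": [0,0,0],"jaw": 0},{"xyz": [0,-0.059,0.0097],"twist": [0,0,0],"jaw": 0},{"xyz": [0,-0.066,0.0127],"twist": [0,0,0],"jaw": 0},{"xyz": [0,-0.073,0.0157],"twist": [0,0,0],"jaw": 0},{"xyz": [0,-0.085,0.023],"twist": [0,0,0],"jaw": 0},{"xyz": [0,-0.085,0.023],"twist": [0,0,0],"jaw": 0}])

```text
clock: 6.95
tcp_pos: [0.6759, -0.17, 0.2452]
orientation: [-0.246, 0.672, -0.656, 0.241]
wrist_force: [-1.3, -1.7, 3.7]
finger_gap: 0.0113
```

Call:
servo_tool(targets=[{"xyz": [0,0,0],"twist": [0,0,0],"jaw": 0.6},{"xyz": [0,0,0],"twist": [0,0,0],"jaw": 0.6},{"xyz": [0,0,0],"twist": [0,0,0],"jaw": 0.6},{"xyz": [0,0,-0.03],"twist": [0,0,0],"jaw": 0.6},{"xyz": [0,0,-0.06],"twist": [0,0,0],"jaw": 0.6},{"xyz": [0,0.03,-0.09],"twist": [0,0,0],"jaw": 0.6},{"xyz": [0,0.06,-0.1],"twist": [0,0,0],"jaw": 0.6},{"xyz": [0,0.09,-0.1],"twist": [0,0,0],"jaw": 0.6},{"xyz": [0,0.12,-0.1],"twist": [0,0,0],"jaw": 0.6},{"xyz": [0,0.12,-0.1],"twist": [0,0,0],"jaw": 0.6}])

```text
clock: 7.78
tcp_pos: [0.5117, -0.1705, 0.2368]
orientation: [-0.244, 0.671, -0.659, 0.236]
wrist_force: [-1.2, -0.4, -0.1]
finger_gap: 0.051
```

Run:
```python
from plan import *
s=env.get_state(); t=s['tcp_pos'];Rt=q2R(s['orientation']);print(t)
import fit2
b,P=fit2.run(np.array([O[0],O[1],YAW]),lambda X:(np.abs(Rt.inv().apply(X-t))<[.08,.06,9]).all(1)&(Rt.inv().apply(X-t)[:,2]<-.02),np.arange(1.2,1.8,.1))
c,X=cam('side'); save(c,'side4.png',(200,90,340,230),4.5)
def proj(p):
    q=q2R(c['attitude']).inv().apply(p-np.array(c['eye']));return (((q[:2]/q[2])*[c['fx'],c['fy']]+[c['cx'],c['cy']]-[200,90])*4.5).round()
print('lever pivot,grip,end',proj(lev(0,0)),proj(lev(0,54)),proj(lev(0,70)),'tips',proj(t-TL*Rt.as_matrix()[:,2]))
# black points near lever
m=(np.linalg.norm(X-lev(0,54),axis=-1)<.035)&(c['color'].max(-1)<70); q=Rp.inv().apply(X[m]-O-[0,0,.0984])*1e3; print(len(q),q.mean(0),q.min(0),q.max(0))
plan([(lev(0,54),40,.07),(lev(0,54),40,0)])
```

```text
[ 0.51168966 -0.17045358  0.23680163]
th 1.62 [ 0.6106 -0.1731  0.0217] 0.029430822996299406
lever pivot,grip,end [235. 315.] [288. 288.] [304. 279.] tips [379. 167.]
69 [-19.21550285   3.19355779  53.57034728] [-36.56986805 -12.25888429  31.22804575] [-5.10115898 12.21085016 76.80384676]
clock 7.93 F [ 0.1 -0.1  0.3] gap 0.0509 q [-0.77 -0.25 -0.66  0.63  0.48  2.48]
xyz [-0.0015  0.0377  0.0927] twist [-0.004 -0.001  0.002] | world [ 0.549 -0.172  0.149]
xyz [-0.0016  0.038   0.1627] twist [-0.004 -0.001  0.002] | world [ 0.594 -0.171  0.095]
```

View pics/side4.png

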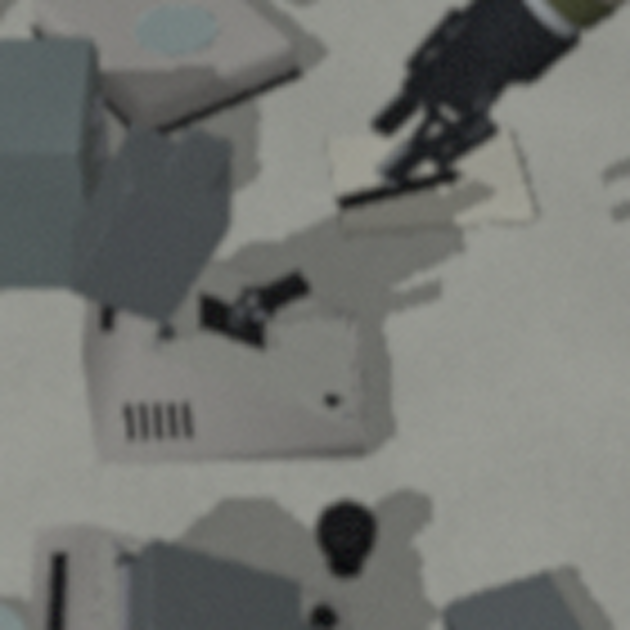

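The guard stands open at about 1.62 rad. The lever handle is at about (288,288), where I predicted it. Next I'll grip the handle.

Call:
servo_tool(targets=[{"xyz": [-0.0015,0.019,0.035],"twist": [0,0,0],"jaw": 0.6},{"xyz": [-0.0015,0.038,0.07],"twist": [0,0,0],"jaw": 0.6},{"xyz": [-0.0015,0.038,0.095],"twist": [0,0,0],"jaw": 0.6},{"xyz": [-0.0015,0.038,0.115],"twist": [0,0,0],"jaw": 0.6},{"xyz": [-0.0015,0.038,0.135],"twist": [0,0,0],"jaw": 0.6},{"xyz": [-0.0015,0.038,0.15],"twist": [0,0,0],"jaw": 0.6},{"xyz": [-0.0015,0.038,0.161],"twist": [0,0,0],"jaw": 0.6},{"xyz": [-0.0015,0.038,0.161],"twist": [0,0,0],"jaw": 0.6},{"xyz": [-0.0015,0.038,0.161],"twist": [0,0,0],"jaw": 0.6}], squeeze=60)

```text
clock: 8.68
tcp_pos: [0.5933, -0.17, 0.0957]
orientation: [-0.245, 0.672, -0.656, 0.24]
wrist_force: [-1.2, 1.3, 0.5]
finger_gap: 0.0512
```

Call:
servo_tool(targets=[{"xyz": [0,0,0],"twist": [0,0,0],"jaw": 0},{"xyz": [0,0,0],"twist": [0,0,0],"jaw": 0},{"xyz": [0,0,0],"twist": [0,0,0],"jaw": 0},{"xyz": [0,0,0],"twist": [0,0,0],"jaw": 0},{"xyz": [0,0,0],"twist": [0,0,0],"jaw": 0},{"xyz": [0,0,0],"twist": [0,0,0],"jaw": 0},{"xyz": [0,0,0],"twist": [0,0,0],"jaw": 0},{"xyz": [0,0,0],"twist": [0,0,0],"jaw": 0}])

```text
clock: 9.35
tcp_pos: [0.5923, -0.1714, 0.0967]
orientation: [-0.245, 0.672, -0.656, 0.241]
wrist_force: [-6.2, -3.7, 5.3]
finger_gap: 0.0129
```

Run:
```python
from plan import *
s=env.get_state();print(s['tcp_pos'])
g=[(lev(0,r),40,0) for r in (54,57,60,63,66)]+[(lev(t,65.5),40+5*t/.9,0) for t in np.arange(.1,.96,.1)]+[(lev(.93,r),45,0) for r in(65.5,60,54)]
plan(g)
```

```text
[ 0.59232563 -0.17137885  0.09668685]
clock 9.35 F [-6.2 -3.7  5.3] gap 0.0129 q [-0.63  0.04 -0.83  0.1   0.4   2.61]
xyz [-0.0004 -0.0003  0.002 ] twist [-0.004 -0.002  0.002] | world [ 0.594 -0.171  0.095]
xyz [-0.0004  0.0005 -0.0009] twist [-0.004 -0.002  0.002] | world [ 0.591 -0.171  0.097]
xyz [-0.0004  0.0013 -0.0038] twist [-0.004 -0.002  0.002] | world [ 0.589 -0.171  0.099]
xyz [-0.0004  0.0021 -0.0067] twist [-0.004 -0.002  0.002] | world [ 0.586 -0.171  0.1  ]
xyz [-0.0004  0.0029 -0.0095] twist [-0.004 -0.002  0.002] | world [ 0.584 -0.171  0.102]
xyz [-0.0004 -0.0041 -0.0105] twist [ 0.006 -0.002  0.002] | world [ 0.589 -0.171  0.107]
xyz [-0.0004 -0.0111 -0.0113] twist [ 0.016 -0.002  0.002] | world [ 0.593 -0.171  0.112]
xyz [-0.0004 -0.0182 -0.0115] twist [ 0.025 -0.002  0.002] | world [ 0.599 -0.171  0.117]
xyz [-0.0004 -0.0252 -0.011 ] twist [ 0.035 -0.002  0.002] | world [ 0.604 -0.171  0.121]
xyz [-0.0004 -0.0322 -0.0098] twist [ 0.045 -0.002  0.002] | world [ 0.611 -0.171  0.125]
xyz [-0.0004 -0.039  -0.0081] twist [ 0.054 -0.002  0.002] | world [ 0.617 -0.17   0.128]
xyz [-0.0004 -0.0456 -0.0057] twist [ 0.064 -0.002  0.002] | world [ 0.623 -0.17   0.13 ]
xyz [-0.0004 -0.0519 -0.0027] twist [ 0.074 -0.002  0.002] | world [ 0.63  -0.17   0.132]
xyz [-0.0004 -0.0579  0.0008] twist [ 0.084 -0.002  0.002] | world [ 0.637 -0.17   0.133]
xyz [-0.0004 -0.0595  0.002 ] twist [ 0.084 -0.002  0.002] | world [ 0.639 -0.17   0.134]
xyz [-0.0004 -0.0561  0.0064] twist [ 0.084 -0.002  0.002] | world [ 0.639 -0.17   0.128]
xyz [-0.0004 -0.0524  0.0111] twist [ 0.084 -0.002  0.002] | world [ 0.64  -0.17   0.122]
```

Call:
servo_tool(targets=[{"xyz": [0,0.0005,-0.002],"twist": [0,0,0],"jaw": 0},{"xyz": [0,0.001,-0.004],"twist": [0,0,0],"jaw": 0},{"xyz": [0,0.0016,-0.006],"twist": [0,0,0],"jaw": 0},{"xyz": [0,0.0022,-0.008],"twist": [0,0,0],"jaw": 0},{"xyz": [0,0.0027,-0.01],"twist": [0,0,0],"jaw": 0},{"xyz": [0,0.0032,-0.0117],"twist": [0,0,0],"jaw": 0},{"xyz": [0,0.0036,-0.013],"twist": [0,0,0],"jaw": 0},{"xyz": [0,0.0036,-0.013],"twist": [0,0,0],"jaw": 0},{"xyz": [0,0.0036,-0.013],"twist": [0,0,0],"jaw": 0}])

```text
clock: 10.1
tcp_pos: [0.5818, -0.1714, 0.1039]
orientation: [-0.245, 0.672, -0.656, 0.241]
wrist_force: [7.4, -3.5, -3.8]
finger_gap: 0.013
```

```bash
cat > r.py <<'E'
from plan import *
def grip():
    s=env.get_state(); g=s['tcp_pos']-(.019+TL)*q2R(s['orientation']).as_matrix()[:,2]
    q=Rp.inv().apply(g-O-[0,0,.0984])*1e3-[-3,0,10]; f=Rp.inv().apply(s['wrist_force'])
    print('r %.1f th %.3f v %.1f'%(np.hypot(q[0],q[2]),.45-np.arctan2(-q[0],q[2]),q[1]),'F uvn',f.round(1))
grip()
E
python3 r.py
```

```text
r 68.9 th 0.002 v -0.2 F uvn [ 4.4 -3.7 -7. ]
```

The handle is pulled out about 13 mm with 8 N of spring force, as expected. Now the swing.

Run:
```python
from r import *
plan([(lev(0,68.9),40,0)]+[(lev(t,68.3),40+5*t/.9,0) for t in np.arange(.1,.96,.1)]+[(lev(.93,r),45,0) for r in(68.5,62,56)])
```

```text
r 68.9 th 0.002 v -0.2 F uvn [ 4.4 -3.7 -7. ]
clock 10.1 F [ 7.4 -3.5 -3.8] gap 0.013 q [-0.65  0.01 -0.84  0.13  0.41  2.59]
xyz [-0.0002  0.0003 -0.    ] twist [-0.004 -0.001  0.002] | world [ 0.582 -0.171  0.104]
xyz [-0.0002 -0.007  -0.0009] twist [ 0.006 -0.001  0.002] | world [ 0.587 -0.171  0.109]
xyz [-0.0002 -0.0143 -0.0018] twist [ 0.016 -0.001  0.002] | world [ 0.592 -0.171  0.114]
xyz [-0.0002 -0.0216 -0.0019] twist [ 0.025 -0.001  0.002] | world [ 0.597 -0.171  0.119]
xyz [-0.0002 -0.029  -0.0014] twist [ 0.035 -0.001  0.002] | world [ 0.603 -0.171  0.124]
xyz [-0.0002 -0.0362 -0.0002] twist [ 0.045 -0.001  0.002] | world [ 0.609 -0.171  0.127]
xyz [-0.0001 -0.0433  0.0016] twist [ 0.054 -0.001  0.002] | world [ 0.616 -0.17   0.131]
xyz [-0.0001 -0.0501  0.0041] twist [ 0.064 -0.001  0.002] | world [ 0.623 -0.17   0.133]
xyz [-0.0001 -0.0567  0.0072] twist [ 0.074 -0.001  0.002] | world [ 0.63  -0.17   0.135]
xyz [-0.0001 -0.0629  0.0109] twist [ 0.084 -0.001  0.002] | world [ 0.637 -0.17   0.136]
xyz [-0.0001 -0.0647  0.012 ] twist [ 0.084 -0.001  0.002] | world [ 0.639 -0.17   0.137]
xyz [-0.0001 -0.0607  0.0171] twist [ 0.084 -0.001  0.002] | world [ 0.639 -0.17   0.13 ]
xyz [-0.0001 -0.057   0.0219] twist [ 0.084 -0.001  0.002] | world [ 0.639 -0.17   0.124]
```

Call:
servo_tool(targets=[{"xyz": [0,-0.0037,-0.0005],"twist": [0.005,0,0],"jaw": 0},{"xyz": [0,-0.0073,-0.001],"twist": [0.01,0,0],"jaw": 0},{"xyz": [0,-0.011,-0.0014],"twist": [0.015,0,0],"jaw": 0},{"xyz": [0,-0.0146,-0.0018],"twist": [0.02,0,0],"jaw": 0},{"xyz": [0,-0.0183,-0.0019],"twist": [0.025,0,0],"jaw": 0},{"xyz": [0,-0.022,-0.0019],"twist": [0.03,0,0],"jaw": 0},{"xyz": [0,-0.0257,-0.0017],"twist": [0.034,0,0],"jaw": 0},{"xyz": [0,-0.0293,-0.0014],"twist": [0.039,0,0],"jaw": 0},{"xyz": [0,-0.0329,-0.0009],"twist": [0.044,0,0],"jaw": 0},{"xyz": [0,-0.0365,-0.0002],"twist": [0.049,0,0],"jaw": 0},{"xyz": [0,-0.0365,-0.0002],"twist": [0.049,0,0],"jaw": 0}])

```text
clock: 11.02
tcp_pos: [0.6054, -0.1707, 0.1226]
orientation: [-0.258, 0.665, -0.653, 0.254]
wrist_force: [-0.3, -8.6, -8.1]
finger_gap: 0.0127
```

Run:
```python
from r import *
plan([(lev(t,68.5),40+5*t/.9,0) for t in np.arange(.5,.96,.1)]+[(lev(.94,r),45,0) for r in(68.5,62,56)])
```

```text
r 66.1 th 0.419 v 0.0 F uvn [-4.4 -8.6 -6.7]
clock 11.02 F [-0.3 -8.6 -8.1] gap 0.0127 q [-0.63  0.02 -0.82  0.11  0.42  2.63]
xyz [-0.0001 -0.0061 -0.0012] twist [ 0.006 -0.003 -0.002] | world [ 0.609 -0.171  0.128]
xyz [-0.0001 -0.0132  0.001 ] twist [ 0.016 -0.003 -0.002] | world [ 0.616 -0.17   0.131]
xyz [-0.0002 -0.0199  0.0037] twist [ 0.025 -0.003 -0.002] | world [ 0.623 -0.17   0.133]
xyz [-0.0002 -0.0264  0.0071] twist [ 0.035 -0.003 -0.002] | world [ 0.63  -0.17   0.135]
xyz [-0.0002 -0.0325  0.011 ] twist [ 0.045 -0.003 -0.002] | world [ 0.637 -0.17   0.136]
xyz [-0.0002 -0.0346  0.0128] twist [ 0.045 -0.003 -0.002] | world [ 0.64  -0.17   0.137]
xyz [-0.0002 -0.0304  0.0177] twist [ 0.045 -0.003 -0.002] | world [ 0.64 -0.17  0.13]
xyz [-0.0002 -0.0265  0.0223] twist [ 0.045 -0.003 -0.002] | world [ 0.64  -0.17   0.124]
```

Call:
servo_tool(targets=[{"xyz": [0,0,-0.0015],"twist": [0,0,0],"jaw": 0},{"xyz": [0,-0.0035,-0.0005],"twist": [0.005,0,0],"jaw": 0},{"xyz": [0,-0.0071,0.0007],"twist": [0.01,0,0],"jaw": 0},{"xyz": [0,-0.0105,0.002],"twist": [0.015,0,0],"jaw": 0},{"xyz": [0,-0.0138,0.0034],"twist": [0.02,0,0],"jaw": 0},{"xyz": [0,-0.017,0.005],"twist": [0.025,0,0],"jaw": 0},{"xyz": [0,-0.0203,0.0068],"twist": [0.03,0,0],"jaw": 0},{"xyz": [0,-0.0234,0.0087],"twist": [0.035,0,0],"jaw": 0},{"xyz": [0,-0.0264,0.0107],"twist": [0.04,0,0],"jaw": 0},{"xyz": [0,-0.029,0.0125],"twist": [0.04,0,0],"jaw": 0},{"xyz": [0,-0.032,0.014],"twist": [0.04,0,0],"jaw": 0},{"xyz": [0,-0.032,0.014],"twist": [0.04,0,0],"jaw": 0}])

```text
clock: 12.02
tcp_pos: [0.6386, -0.1701, 0.1345]
orientation: [-0.272, 0.66, -0.648, 0.267]
wrist_force: [-3.6, -8.3, -5.1]
finger_gap: 0.013
```

Run:
```python
from r import *
plan([(lev(.9,r),45,0) for r in(68.5,62,56)])
c,X=cam('side'); save(c,'side5.png',(200,90,320,210),5)
```

```text
r 66.6 th 0.927 v 0.0 F uvn [-5.8 -8.2 -2.5]
clock 12.02 F [-3.6 -8.3 -5.1] gap 0.013 q [-0.6   0.05 -0.79  0.05  0.42  2.68]
xyz [-0.0001 -0.0001 -0.0026] twist [ 0.004 -0.003 -0.002] | world [ 0.637 -0.17   0.136]
xyz [-0.0001  0.0042  0.0024] twist [ 0.004 -0.003 -0.002] | world [ 0.637 -0.17   0.13 ]
xyz [-0.0002  0.0081  0.0069] twist [ 0.004 -0.003 -0.002] | world [ 0.638 -0.17   0.124]
```

View pics/side5.png

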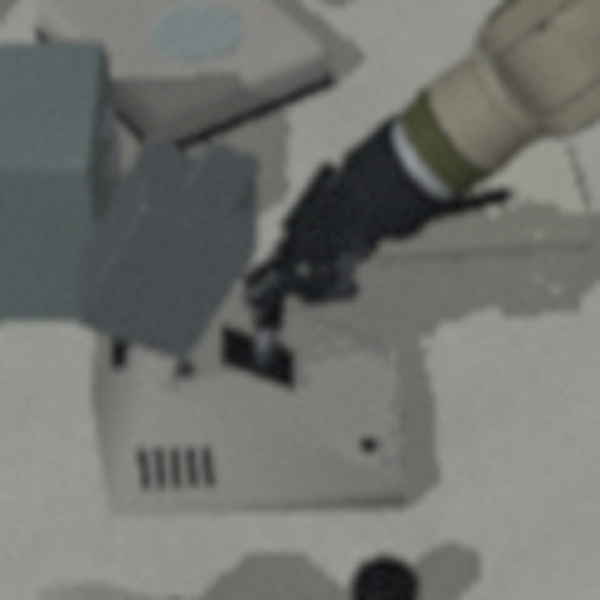

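The swing reads 0.93 rad and the handle stands to the back, at about (265,325), with the guard still open. I'll ease the handle in and let go.

Call:
servo_tool(targets=[{"xyz": [0,0.0013,0.0015],"twist": [0,0,0],"jaw": 0},{"xyz": [0,0.0026,0.003],"twist": [0,0,0],"jaw": 0},{"xyz": [0,0.0039,0.0045],"twist": [0,0,0],"jaw": 0},{"xyz": [0,0.0052,0.006],"twist": [0,0,0],"jaw": 0},{"xyz": [0,0.006,0.007],"twist": [0,0,0],"jaw": 0},{"xyz": [0,0.006,0.007],"twist": [0,0,0],"jaw": 0}])

```text
clock: 12.57
tcp_pos: [0.6417, -0.1704, 0.1293]
orientation: [-0.274, 0.66, -0.646, 0.27]
wrist_force: [-6.5, -5.6, 6.0]
finger_gap: 0.0134
```

```bash
python3 r.py
```

```text
r 61.1 th 0.969 v -0.4 F uvn [-2.7 -5.5  8.5]
```

Call:
servo_tool(targets=[{"xyz": [0,0,0],"twist": [0,0,0],"jaw": 0.5},{"xyz": [0,0,0],"twist": [0,0,0],"jaw": 0.5},{"xyz": [0,0,0],"twist": [0,0,0],"jaw": 0.5},{"xyz": [0,0,0],"twist": [0,0,0],"jaw": 0.5},{"xyz": [0,0,-0.02],"twist": [0,0,0],"jaw": 0.5},{"xyz": [0,0,-0.04],"twist": [0,0,0],"jaw": 0.5},{"xyz": [0,0,-0.07],"twist": [0,0,0],"jaw": 0.5},{"xyz": [0,0,-0.1],"twist": [0,0,0],"jaw": 0.5},{"xyz": [0,0,-0.13],"twist": [0,0,0],"jaw": 0.5},{"xyz": [0,0,-0.16],"twist": [0,0,0],"jaw": 0.5},{"xyz": [0,0,-0.16],"twist": [0,0,0],"jaw": 0.5}])

```text
clock: 13.48
tcp_pos: [0.5282, -0.1721, 0.2464]
orientation: [-0.275, 0.66, -0.644, 0.272]
wrist_force: [0.4, -0.5, 1.2]
finger_gap: 0.0427
```

Run:
```python
from plan import *
s=env.get_state(); t=s['tcp_pos'];Rt=q2R(s['orientation'])
import fit2
b,P=fit2.run(np.array([O[0],O[1],YAW]),lambda X:(np.abs(Rt.inv().apply(X-t))<[.08,.06,9]).all(1)&(Rt.inv().apply(X-t)[:,2]<-.02),np.arange(1.2,1.8,.1))
c,X=cam('side'); save(c,'side6.png',(220,110,300,190),7.5)
def proj(p):
    q=q2R(c['attitude']).inv().apply(p-np.array(c['eye']));return (((q[:2]/q[2])*[c['fx'],c['fy']]+[c['cx'],c['cy']]-[220,110])*7.5).round()
print([proj(lev(.9,r)) for r in(30,54,70,83)],proj(lev(.5,70)))
th=1.62
plan([(fin(th),45,.08),(fin(th),45,0)])
```

```text
th 1.62 [ 0.6108 -0.173   0.0218] 0.02843310286243805
[array([245., 333.]), array([247., 297.]), array([249., 273.]), array([250., 253.])] [304. 283.]
clock 13.63 F [-0.1 -0.1 -0.1] gap 0.0429 q [-0.79 -0.28 -0.75  0.49  0.54  2.5 ]
xyz [ 0.0009 -0.0977  0.0159] twist [-0.004 -0.     0.002] | world [ 0.609 -0.171  0.3  ]
xyz [ 0.0009 -0.0974  0.0959] twist [-0.004 -0.     0.002] | world [ 0.666 -0.169  0.243]
```

View pics/side6.png

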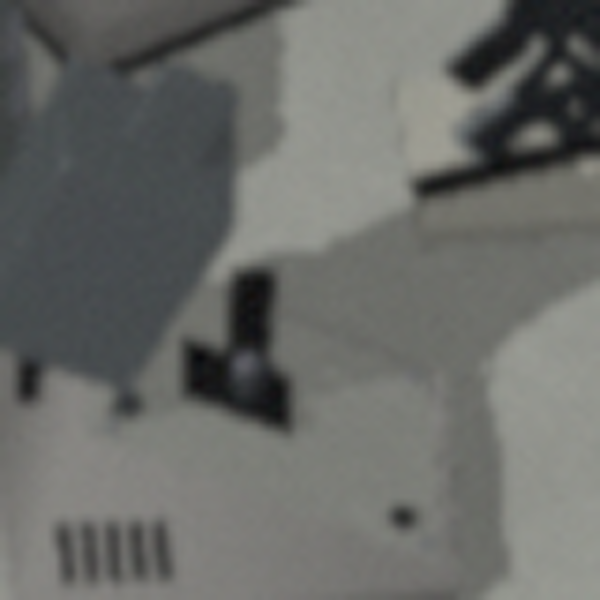

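The handle's top is at about (252,270) against a predicted (249,273) for on and home. It's upright, so the throw is done. Next I'll regrip the fin and close the guard.

Run:
```python
from plan import *
plan([(fin(1.65),40,.08),(fin(1.65),40,0)])
```

```text
clock 13.63 F [-0.1 -0.1 -0.1] gap 0.0429 q [-0.79 -0.28 -0.75  0.49  0.54  2.5 ]
xyz [ 0.0009 -0.1038  0.0185] twist [-0.092 -0.     0.002] | world [ 0.615 -0.17   0.302]
xyz [ 0.0009 -0.0965  0.0981] twist [-0.092 -0.     0.002] | world [ 0.667 -0.169  0.241]
```

Call:
servo_tool(targets=[{"xyz": [0.001,-0.035,0],"twist": [-0.03,0,0],"jaw": 0.6},{"xyz": [0.001,-0.07,0],"twist": [-0.06,0,0],"jaw": 0.6},{"xyz": [0.001,-0.104,0.0185],"twist": [-0.092,0,0],"jaw": 0.6},{"xyz": [0.001,-0.102,0.04],"twist": [-0.092,0,0],"jaw": 0.6},{"xyz": [0.001,-0.1,0.06],"twist": [-0.092,0,0],"jaw": 0.6},{"xyz": [0.001,-0.098,0.08],"twist": [-0.092,0,0],"jaw": 0.6},{"xyz": [0.001,-0.0965,0.097],"twist": [-0.092,0,0],"jaw": 0.6},{"xyz": [0.001,-0.0965,0.097],"twist": [-0.092,0,0],"jaw": 0.6}], squeeze=40)

```text
clock: 14.3
tcp_pos: [0.6653, -0.167, 0.2347]
orientation: [-0.243, 0.673, -0.657, 0.234]
wrist_force: [-1.0, -0.2, -1.0]
finger_gap: 0.0516
```

Call:
servo_tool(targets=[{"xyz": [0,0,0],"twist": [0,0,0],"jaw": 0},{"xyz": [0,0,0],"twist": [0,0,0],"jaw": 0},{"xyz": [0,0,0],"twist": [0,0,0],"jaw": 0},{"xyz": [0,0,0],"twist": [0,0,0],"jaw": 0},{"xyz": [0,0,0],"twist": [0,0,0],"jaw": 0},{"xyz": [0,0,0],"twist": [0,0,0],"jaw": 0},{"xyz": [0,0,0],"twist": [0,0,0],"jaw": 0},{"xyz": [0,0,0],"twist": [0,0,0],"jaw": 0}])

```text
clock: 14.97
tcp_pos: [0.6656, -0.1701, 0.2427]
orientation: [-0.244, 0.672, -0.657, 0.24]
wrist_force: [-0.6, -4.6, 0.5]
finger_gap: 0.0113
```

Run:
```python
from plan import *
plan([(fin(t),40,0) for t in np.arange(1.6,.55,-.1)])
```

```text
clock 14.97 F [-0.6 -4.6  0.5] gap 0.0113 q [-0.54  0.   -0.46  0.48  0.35  2.69]
xyz [-0.0008  0.007  -0.0017] twist [ 0.    -0.001  0.001] | world [ 0.659 -0.169  0.24 ]
xyz [-0.0008  0.0208 -0.0077] twist [ 0.    -0.001  0.001] | world [ 0.645 -0.17   0.235]
xyz [-0.0008  0.0352 -0.0123] twist [ 0.    -0.001  0.001] | world [ 0.631 -0.17   0.23 ]
xyz [-0.0009  0.0499 -0.0154] twist [ 0.    -0.001  0.001] | world [ 0.617 -0.17   0.222]
xyz [-0.0009  0.0649 -0.017 ] twist [ 0.    -0.001  0.001] | world [ 0.605 -0.171  0.214]
xyz [-0.0009  0.08   -0.0172] twist [ 0.    -0.001  0.001] | world [ 0.593 -0.171  0.204]
xyz [-0.0009  0.095  -0.0158] twist [ 0.    -0.001  0.001] | world [ 0.583 -0.171  0.194]
xyz [-0.0009  0.1098 -0.0129] twist [ 0.    -0.001  0.001] | world [ 0.573 -0.171  0.182]
xyz [-0.001   0.1243 -0.0086] twist [ 0.    -0.001  0.001] | world [ 0.565 -0.172  0.169]
xyz [-0.001   0.1382 -0.0028] twist [ 0.    -0.001  0.001] | world [ 0.558 -0.172  0.156]
xyz [-0.001   0.1515  0.0043] twist [ 0.    -0.001  0.001] | world [ 0.552 -0.172  0.142]
```

Call:
servo_tool(targets=[{"xyz": [0,0.007,-0.0017],"twist": [0,0,0],"jaw": 0},{"xyz": [0,0.0208,-0.0077],"twist": [0,0,0],"jaw": 0},{"xyz": [0,0.0352,-0.0123],"twist": [0,0,0],"jaw": 0},{"xyz": [0,0.0499,-0.0154],"twist": [0,0,0],"jaw": 0},{"xyz": [0,0.0649,-0.017],"twist": [0,0,0],"jaw": 0},{"xyz": [0,0.08,-0.0172],"twist": [0,0,0],"jaw": 0},{"xyz": [0,0.095,-0.0158],"twist": [0,0,0],"jaw": 0},{"xyz": [0,0.1098,-0.0129],"twist": [0,0,0],"jaw": 0},{"xyz": [0,0.1243,-0.0086],"twist": [0,0,0],"jaw": 0},{"xyz": [0,0.1382,-0.0028],"twist": [0,0,0],"jaw": 0},{"xyz": [0,0.1515,0.0043],"twist": [0,0,0],"jaw": 0},{"xyz": [0,0.1515,0.0043],"twist": [0,0,0],"jaw": 0}])

```text
clock: 15.97
tcp_pos: [0.5512, -0.1723, 0.1404]
orientation: [-0.244, 0.672, -0.657, 0.239]
wrist_force: [-3.7, -3.5, 1.3]
finger_gap: 0.0116
```

Run:
```python
from plan import *
plan([(fin(t),40,0) for t in np.arange(.6,-.06,-.05)])
```

```text
clock 15.97 F [-3.7 -3.5  1.3] gap 0.0116 q [-0.7  -0.09 -0.82  0.28  0.44  2.55]
xyz [-0.0005 -0.002  -0.0005] twist [ 0.001 -0.001  0.001] | world [ 0.552 -0.172  0.142]
xyz [-0.0005  0.0044  0.0035] twist [ 0.001 -0.001  0.001] | world [ 0.55  -0.172  0.135]
xyz [-0.0005  0.0105  0.0079] twist [ 0.001 -0.001  0.001] | world [ 0.548 -0.172  0.128]
xyz [-0.0005  0.0165  0.0126] twist [ 0.001 -0.001  0.001] | world [ 0.547 -0.172  0.12 ]
xyz [-0.0005  0.0222  0.0175] twist [ 0.001 -0.001  0.001] | world [ 0.545 -0.172  0.113]
xyz [-0.0005  0.0276  0.0227] twist [ 0.001 -0.001  0.001] | world [ 0.545 -0.172  0.105]
xyz [-0.0005  0.0327  0.0282] twist [ 0.001 -0.001  0.001] | world [ 0.544 -0.172  0.098]
xyz [-0.0005  0.0376  0.034 ] twist [ 0.001 -0.001  0.001] | world [ 0.544 -0.172  0.09 ]
xyz [-0.0006  0.0422  0.04  ] twist [ 0.001 -0.001  0.001] | world [ 0.545 -0.172  0.083]
xyz [-0.0006  0.0465  0.0462] twist [ 0.001 -0.001  0.001] | world [ 0.545 -0.172  0.075]
xyz [-0.0006  0.0505  0.0526] twist [ 0.001 -0.001  0.001] | world [ 0.546 -0.172  0.068]
xyz [-0.0006  0.0541  0.0592] twist [ 0.001 -0.001  0.001] | world [ 0.548 -0.172  0.06 ]
xyz [-0.0006  0.0574  0.066 ] twist [ 0.001 -0.001  0.001] | world [ 0.55  -0.172  0.053]
xyz [-0.0006  0.0604  0.0729] twist [ 0.001 -0.001  0.001] | world [ 0.552 -0.172  0.046]
```

Call:
servo_tool(targets=[{"xyz": [0,0.0055,0.004],"twist": [0,0,0],"jaw": 0},{"xyz": [0,0.0115,0.0085],"twist": [0,0,0],"jaw": 0},{"xyz": [0,0.0175,0.013],"twist": [0,0,0],"jaw": 0},{"xyz": [0,0.023,0.018],"twist": [0,0,0],"jaw": 0},{"xyz": [0,0.028,0.0235],"twist": [0,0,0],"jaw": 0},{"xyz": [0,0.0335,0.029],"twist": [0,0,0],"jaw": 0},{"xyz": [0,0.038,0.0345],"twist": [0,0,0],"jaw": 0},{"xyz": [0,0.0425,0.0405],"twist": [0,0,0],"jaw": 0},{"xyz": [0,0.047,0.047],"twist": [0,0,0],"jaw": 0},{"xyz": [0,0.051,0.053],"twist": [0,0,0],"jaw": 0},{"xyz": [0,0.055,0.06],"twist": [0,0,0],"jaw": 0},{"xyz": [0,0.055,0.06],"twist": [0,0,0],"jaw": 0}])

```text
clock: 16.97
tcp_pos: [0.5474, -0.1723, 0.0586]
orientation: [-0.243, 0.672, -0.657, 0.238]
wrist_force: [-4.3, -5.0, -0.4]
finger_gap: 0.0115
```

Call:
servo_tool(targets=[{"xyz": [0,0.0025,0.004],"twist": [0,0,0],"jaw": 0},{"xyz": [0,0.004,0.0085],"twist": [0,0,0],"jaw": 0},{"xyz": [0,0.004,0.0085],"twist": [0,0,0],"jaw": 0},{"xyz": [0,0.004,0.0085],"twist": [0,0,0],"jaw": 0}])

```text
clock: 17.3
tcp_pos: [0.5496, -0.1723, 0.0499]
orientation: [-0.243, 0.672, -0.658, 0.238]
wrist_force: [-5.2, -5.3, -0.4]
finger_gap: 0.0116
```

Run:
```python
from plan import *
s=env.get_state();print(s['tcp_pos'])
plan([(fin(t),40,0) for t in (.1,.05,0,-.05)])
```

```text
[ 0.54956039 -0.17228469  0.04986572]
clock 17.3 F [-5.2 -5.3 -0.4] gap 0.0116 q [-0.7   0.07 -0.96 -0.01  0.44  2.54]
xyz [-0.0004 -0.0089 -0.0157] twist [ 0.004 -0.001  0.   ] | world [ 0.546 -0.172  0.068]
xyz [-0.0004 -0.0053 -0.0091] twist [ 0.004 -0.001  0.   ] | world [ 0.548 -0.172  0.06 ]
xyz [-0.0004 -0.002  -0.0023] twist [ 0.004 -0.001  0.   ] | world [ 0.55  -0.172  0.053]
xyz [-0.0004  0.001   0.0046] twist [ 0.004 -0.001  0.   ] | world [ 0.552 -0.172  0.046]
```

Call:
servo_tool(targets=[{"xyz": [0,0.0015,0.0035],"twist": [0,0,0],"jaw": 0},{"xyz": [0,0.003,0.007],"twist": [0,0,0],"jaw": 0},{"xyz": [0,0.003,0.007],"twist": [0,0,0],"jaw": 0},{"xyz": [0,0.003,0.007],"twist": [0,0,0],"jaw": 0}])

```text
clock: 17.63
tcp_pos: [0.5521, -0.1724, 0.0454]
orientation: [-0.244, 0.672, -0.657, 0.24]
wrist_force: [-32.1, -0.2, 34.1]
finger_gap: 0.0114
```

The guard meets its stop with a clear reaction force. I'll ease off, let go and retreat.

Call:
servo_tool(targets=[{"xyz": [0,-0.001,-0.003],"twist": [0,0,0],"jaw": 0},{"xyz": [0,-0.001,-0.003],"twist": [0,0,0],"jaw": 0.6},{"xyz": [0,-0.001,-0.003],"twist": [0,0,0],"jaw": 0.6},{"xyz": [0,-0.001,-0.003],"twist": [0,0,0],"jaw": 0.6},{"xyz": [0,-0.001,-0.003],"twist": [0,0,0],"jaw": 0.6},{"xyz": [0,-0.001,-0.02],"twist": [0,0,0],"jaw": 0.6},{"xyz": [0,-0.001,-0.04],"twist": [0,0,0],"jaw": 0.6},{"xyz": [0,-0.001,-0.06],"twist": [0,0,0],"jaw": 0.6},{"xyz": [0,-0.001,-0.09],"twist": [0,0,0],"jaw": 0.6},{"xyz": [0,-0.001,-0.12],"twist": [0,0,0],"jaw": 0.6},{"xyz": [0,-0.001,-0.12],"twist": [0,0,0],"jaw": 0.6}])

```text
clock: 18.55
tcp_pos: [0.4765, -0.1743, 0.1398]
orientation: [-0.244, 0.672, -0.656, 0.241]
wrist_force: [1.2, -0.5, 1.0]
finger_gap: 0.0514
```

Run:
```python
from plan import *
s=env.get_state(); t=s['tcp_pos'];Rt=q2R(s['orientation'])
import fit2
f=lambda X:(np.abs(Rt.inv().apply(X-t))<[.08,.06,9]).all(1)&(Rt.inv().apply(X-t)[:,2]<-.02)
b,P=fit2.run(np.array([O[0],O[1],YAW]),f,np.arange(0,.4,.1))
P0=np.load('sideP.npy')
c,X=cam('side'); save(c,'side7.png',(200,90,340,230),4.5)
# guard-top height now vs start
m=(np.linalg.norm(P0-W(-40,0,92),axis=-1)<.03); print('dz guard top front',np.nanmedian(X[m][:,2]-P0[m][:,2]),m.sum())
print(s['wrist_force'])
```

```text
th 0.00 [ 0.6118 -0.173   0.0224] 0.019807638495142776
dz guard top front 1.286597333077788e-05 102
[ 1.21772407 -0.46258862  0.9829898 ]
```

View pics/side7.png

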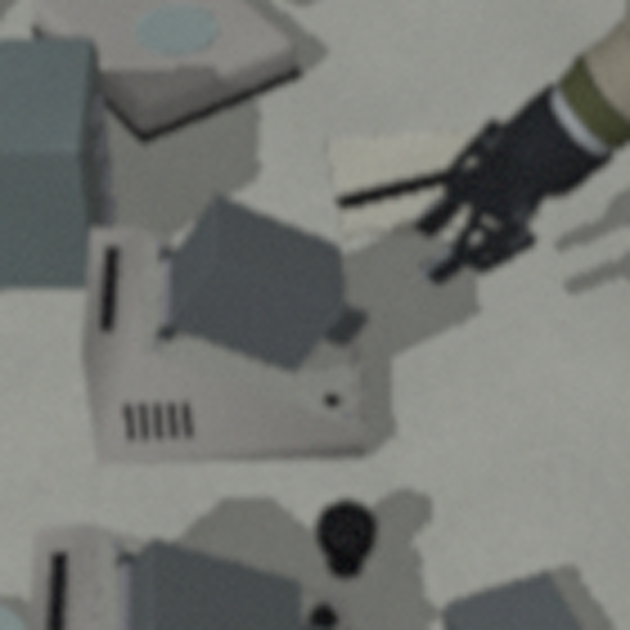

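The guard is shut, with its top at the starting height, and the gripper is clear of everything. The other guard and the eyepiece haven't moved. I'm handing in.

```bash
python3 -c "
from workcell import env
print(env.hand_in())"
```

```text
the job is handed in; nothing more can be done
None
```

I switched on the arc lamp and handed the job in at about 19 s on the robot's clock. I opened the tall guard to about 1.62 rad and pulled the handle out about 13 mm. I then threw the lever to the back, let the handle drop home, and lowered the guard at roughly 1.2 rad/s.

**Last checks:**
- **Guard:** the fit gives 0.00 rad, and the height of its top matches the start picture. The gripper is clear of it.
- **Toggle:** before I closed the guard, the handle's tip was within 3 pixels (in a 7.5x enlargement) of where it should be when on and home. It can't be seen now.
- **Other desk and loose items:** the parts in the last picture (that desk, the eyepiece, most of the notebook and part of the slide box) show no change. I did not measure any of them.

**What went wrong or disagreed:**
- **First grip slipped:** the first grip on the fin slipped at about 0.22 rad. Both cameras showed the real fingertips about 34 mm behind the reported TCP, which contradicts the interface text. I corrected for it from then on.
- **Guard angle when open:** the fit said 1.62 rad, while the gripper's position suggested about 1.7 rad. Either is well past the required 1.4.
- **Force when shutting:** the guard's stop gave a wrist reading of about 47 N, taken through the fingers. That is under the 120 N wrist limit; I took the 40 N limit to cover only the arm and gripper body.

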